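# Load a module into the screened test box

### The job

Push the gold module, which waits in front of the screened test box, in through the sprung copper flap and on until it has carried the contact carriage fully home to its end stop, and press it against the stop with some 12 N on top of the sliding drag, never more than 17 N on the contacts. The slate bar is there to reach in with; then draw it out so that the flap closes behind the module, and leave the bar lying on the bench. Leave the other things where they are.

Things in the scene. Friction and masses are not known exactly. Their poses are not given: they have to be found in the camera images.
- test_box: Low aluminium box with a clear roof window, fixed to the bench. Origin: on the bench under the closed flap, on the lane's centre line; x points along the lane into the box, y left, z up. Box: x = -6 to 192 mm, 88 wide, roof top z = 56. Its floor plate (3 mm thick, 96 wide, x = -128 to 194) juts out as an open apron. Opening: 80 mm wide, clear from the plate to z = 47 mm.
- lane_mouth (a point): Point on the plate's top (z = 3 mm) 10 mm before the flap, on the lane's centre line, axes as test_box. Two guide rails, 5 mm high (tops 8 mm above the bench), 46 mm apart, run from here inwards; outwards they flare to a 67 mm gap at x = -40 mm of test_box. The module's 42 mm wide body fits between the rails; its knob passes above the right one.
- flap (a joint): Copper swing flap, 76 mm wide, 44 long, hung at x = 0, z = 48 mm of test_box; opens inwards only. 0 rad = hanging closed, 1.5 = fully open. Spring torque 0.025 N m shut, 0.10 N m at 1.5 rad. It can swing shut once the module's near end is 45 mm past it and nothing is under it.
- contact_carriage (a joint): Black carriage with brass face inside the box, 44 mm wide, z = 9 to 37 mm. Slides along x of test_box and stays where pushed: starts between 0 and 0.009 m, 0.016 = home at the end stop, its face then somewhere from x = 136 to 156 mm of test_box, as its base is set to another depth each time: feel for the stop. Drags with about 4 N, then stops hard.
- gilt_module: Gold module, about 0.3 kg: body 42 x 85 x 34 mm plus a black knob 14 mm out of one long side. Lies on the apron along the lane, a little askew, knob right, its far end 20 to 42 mm before the flap. Sliding it in under the flap takes 1 to 9 N by itself. Own y: long axis (+-42.5 mm, +y towards the robot); own x: across (body -14 to 28 mm, knob at -x); origin on the underside.
- module_mid (a point): Centre of the gold module's body, without the knob: 42.5 mm from either end, 21 mm from the long sides, 17 mm above its underside.
- push_bar: Slate-coloured square bar, 28 x 28 x 180 mm, 85 g, lying loose on the bench. Own z runs along its length; the origin is the centre of one end face, the other end is at z = 180 mm.
- bar_mid (a point): Middle of the slate bar, on its axis (14 mm above the bench while it lies).
- solder_spool: Bystander: solder spool standing up, 54 mm across, 40 mm high; origin under its centre.
- attenuator: Bystander: black finned coaxial attenuator, 20 x 58 x 20 mm; origin under its centre.
- marker_pen: Bystander: white marker pen with black cap, 135 mm long; origin under its middle.
- board_tri: Bystander: flat printed board with a copper triangle, 154 x 121 x 8 mm; origin under its centre.

How it is judged:
On the way, in this order (a step that is already met when the one before it is completed fails the run):
1. the module has pushed the flap open and its middle is inside the box (x of module_mid in the frame of test_box above 0 m and value of joint flap above 0.5 rad), for 0.05 s.
2. the module presses the carriage against its end stop with more than 8 N (value of joint contact_carriage above 0.0145 m and contact force between gilt_module and contact_carriage above 8 N), for 0.2 s.
At the end, for the whole second after the job is handed in: The carriage is home (joint above 13.5 mm of 16), the module's middle over 90 mm past the flap, the flap shut behind it (under 0.06 rad), and the bar lies still on the bench or apron (middle below 30 mm) (value of joint contact_carriage above 0.0135 m and x of module_mid in the frame of test_box above 0.09 m and value of joint flap below 0.06 rad and height (world z) of bar_mid below 0.03 m and linear speed of each of push_bar, gilt_module below 0.02 m/s); the robot touches nothing.
It fails at once if the module is pressed against the carriage with more than 17 N (contact force between gilt_module and contact_carriage above 17 N).
It fails at once if a bystander is moved more than 20 mm (distance of any of solder_spool, attenuator, marker_pen, board_tri from where it was at the start of the episode above 0.02 m).
It also fails if it takes over 72 s, if anything falls off the work surface, if the arm or the gripper's body presses on something with over 40 N, if the wrist force passes 120 N, or if a joint passes its speed limit or range.

### The arm

A 7-joint arm with a two-finger parallel gripper is mounted at the origin on the work surface; the furniture and walls round the work are solid. World frame = base frame: x ahead of the robot, y to its left, z up, the work surface at z = 0. Lengths are in m, angles in rad, forces in N, time in s.
With the tool pointing down it reaches from about 0.4 to 0.85 m from the base axis. Payload 4.5 kg.
Tool frame: the origin (TCP) lies on the centre line of the jaws, within the pads' length; the fingertips stand 8 mm ahead of it and the grasp point (between the pads) lies 11 mm behind it; z points along the fingers, x is the direction in which the jaws open and shut, and the axes are right-handed (so a half turn about z gives the same grasp; the last joint's range is limited). The gripper opens to 88 mm and grips with 3 to 60 N. Pads are 18 mm wide; open, the fingers measure 123 mm over their backs; the gripper's body (75 mm by 187 mm) begins 45 mm behind the grasp point.
Start: joints at [-1.081, 0.689, -0.195, 1.565, 0.157, 0.902, -0.215], TCP at [0.275, 0.561, 0.247] pointing down, gripper open.
Joint ranges: [-3.01, 3.01], [-0.46, 2.08], [-1.47, 1.51], [0.13, 2.56], [-1, 4.14], [0.04, 2.09], [-2.66, 2.66]. Speed limits (rad/s): [2.57, 2.57, 3.14, 3.14, 3.14, 3.14, 3.14].

### API

Orientations are given as a unit quaternion [x, y, z, w].
In Python, from plant import r gives the robot as it stands.
- The arm moves only by the shell command python3 -m pendant 'ROWS' [FORCE]. ROWS is JSON, a list of rows, each a list of 3 entries, a list of its own where there are three numbers: the turn, a rotation vector about the tool's x, y, z in rad, then the shift along the tool's x, y, z in m, then the opening, from 0 (shut) to 1 (fully open). In form: [[[wx, wy, wz], [tx, ty, tz], claw], ...]. A call has 1 to 10 rows; each row is the pose to reach, as a shift and turn from the pose commanded when the call began, along the tool's axes at that moment; what a row does not reach only later rows make up. A row lasts 1/10 s, in which the tool goes at most 50 mm and 8.59 degrees, less where a joint would pass 70% of its speed; a pose out of reach is approached as far as the arm can. A call with a gripper value outside its range is refused whole. The fingers move at their own pace and stop on an object; FORCE is the grip in N (left out, the last holds). Time passes only in rows, so rows that repeat a pose let the fingers close. It gives the time, the measured TCP pose, the force and the opening at its end, in the units of the state.
- r.get_state(): the state, without advancing time (a new reading comes with each control period).
- r.snapshot(name): name is "scene" or "side" or "wrist"; returns a dict with "image" (420x560x3 uint8, red, green, blue), "mtx" (3x3 intrinsics, pixels), "R" (3x3) and "t" (3): a world point X has camera coordinates R X + t; the wrist camera has in their place "T_tool_cam" (4x4, takes a point from camera to tool coordinates, whose origin is the TCP and whose axes are the tool frame's). Camera axes: x right, y down, z forward; pixel columns grow to the right and rows downward; lengths in m; the calibration is good to about 2 mm. A picture is of the moment at which its call begins: read the wrist's pose just before it. There is no depth.
- r.finish_job(): hands the job in, once; it reports no verdict.
The state is a dict: "clock": time; "q": joint angles; "qd": joint speeds; "joint_torque": joint torques, N m; "tool_pos": TCP position; "eef_rot": TCP orientation; "contact_force": force on the tool from outside, world axes, zero at the start; "moment": the same for the moment, N m; "opening": opening from 0.0 (shut) to 1.0 (fully open).
Only numpy, scipy, OpenCV 4.12 (cv2) and the standard library are available. Lean on these libraries where they do the work, as an engineer would, in place of code of your own. Each camera call takes 0.05 s, during which the arm holds its last target. There are 200 camera calls.

## Working session

There is one attempt and no reset: what is moved stays moved. The work goes in short steps, Python scripts to look and compute and a shell command to move; the robot and the scene stay as the last step left them, time stands still between calls to the robot, and variables do not carry over. Pictures are saved under pics/ and viewed, about 8 in all and at most 12, crops included, and the job is handed in when it is done.

```bash
ls; mkdir -p pics; python3 - <<'E'
from plant import r
import cv2,numpy as np
s=r.get_state();print({k:np.round(v,3).tolist() for k,v in s.items()})
a=r.snapshot("scene");b=r.snapshot("side")
for n,i in(("scene",a),("side",b)):
    cv2.imwrite(f"pics/{n}0.png",i["image"][...,::-1]);np.savez(f"pics/{n}0.npz",**i)
    print(n,np.round(i["mtx"],1).tolist(),(-i["R"].T@i["t"]).round(3))
E
```

```text
pics
{'clock': 0.0, 'q': [-1.081, 0.69, -0.195, 1.566, 0.157, 0.902, -0.215], 'qd': [-0.002, 0.0, 0.0, -0.0, -0.0, 0.001, -0.001], 'joint_torque': [-0.0, -52.756, -1.267, -15.343, -0.053, 0.006, 0.0], 'tool_pos': [0.275, 0.561, 0.246], 'eef_rot': [0.849, 0.529, -0.001, 0.001], 'contact_force': [-0.382, 0.386, -0.504], 'moment': [-0.039, -0.019, -0.015], 'opening': 1.0}
scene [[418.0, 0.0, 276.4], [0.0, 418.0, 216.0], [0.0, 0.0, 1.0]] [-0.055  1.077  0.978]
side [[447.2, 0.0, 273.3], [0.0, 447.2, 215.2], [0.0, 0.0, 1.0]] [ 0.332 -1.065  0.631]
```

View pics/scene0.png

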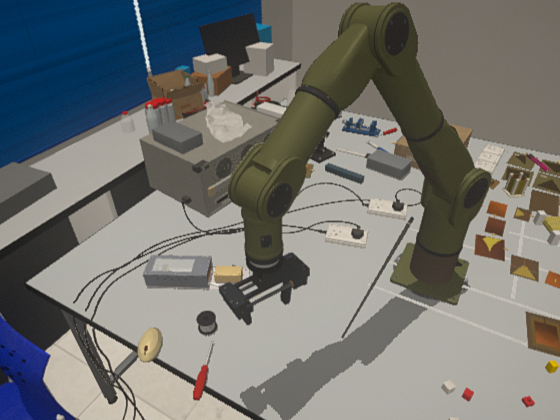

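View pics/side0.png

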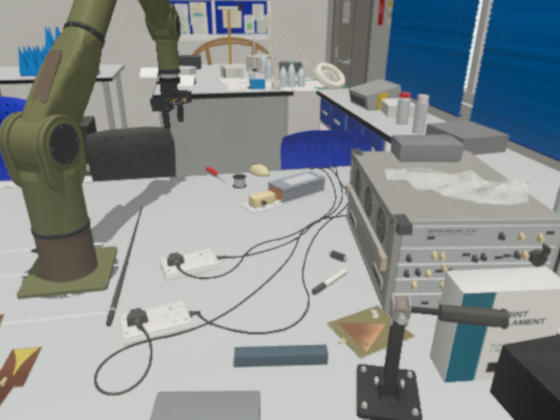

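The scene view shows the test box at (180,270), the module at (228,273) and the spool at (206,322). The side view shows the slate bar at (281,355), the triangle board at (370,330), the pen at (330,280) and the attenuator at (338,256). Next I'll cast rays for these.

```bash
cat > h.py <<'E'
import numpy as np,cv2
from scipy.spatial.transform import Rotation as Ro
def ray(c,uv,z):
    uv=np.atleast_2d(np.array(uv,float));d=np.c_[uv,np.ones(len(uv))]@np.linalg.inv(c["mtx"]).T@c["R"]
    o=-c["R"].T@c["t"];return o+d*((z-o[2])/d[:,2])[:,None]
def wcam(r):
    s=r.get_state();c=dict(r.snapshot("wrist"));T=np.eye(4);T[:3,:3]=Ro.from_quat(s["eef_rot"]).as_matrix();T[:3,3]=s["tool_pos"]
    M=np.linalg.inv(T@c["T_tool_cam"]);c["R"]=M[:3,:3];c["t"]=M[:3,3];return c
def proj(c,X):
    p=(np.atleast_2d(X)@c["R"].T+c["t"])@c["mtx"].T;return p[:,:2]/p[:,2:]
def rel(s,P,yaw=None):
    "shift in tool axes from s to world P; tool pointing down"
    R=Ro.from_quat(s["eef_rot"]);return R.inv().apply(np.array(P)-s["tool_pos"])
E
python3 - <<'E'
from h import *
a=dict(np.load("pics/scene0.npz"));b=dict(np.load("pics/side0.npz"))
np.set_printoptions(precision=3,suppress=True)
print("bar top mid side",ray(b,[[281,351],[235,350],[327,350]],.028))
print("mod scene/side",ray(a,[228,271],.03),ray(b,[262,199],.03))
print("box roof scene corners",ray(a,[[147,258],[209,259],[212,283],[153,286]],.056))
print("box side",ray(b,[[270,183],[312,174],[326,181],[281,194]],.056))
print("spool",ray(a,[206,318],.04),ray(b,[239,178],.04))
print("att,pen,board",ray(b,[[338,254],[330,281],[370,332]],.01))
a2=cv2.resize(a["image"][235:355,130:290],None,fx=5,fy=5,interpolation=2)
b2=cv2.resize(b["image"][160:220,225:345],None,fx=6.6,fy=6.6,interpolation=2)
cv2.imwrite("pics/a2.png",a2[...,::-1])
b3=cv2.resize(b["image"][325:385,210:350],None,fx=5,fy=5,interpolation=2)
cv2.imwrite("pics/b2.png",np.vstack([cv2.resize(b2,(700,290)),b3])[...,::-1])
E
```

```text
bar top mid side [[ 0.47  -0.417  0.028]
 [ 0.383 -0.398  0.028]
 [ 0.557 -0.43   0.028]]
mod scene/side [[0.557 0.337 0.03 ]] [[0.552 0.311 0.03 ]]
box roof scene corners [[0.802 0.436 0.056]
 [0.624 0.342 0.056]
 [0.553 0.422 0.056]
 [0.7   0.518 0.056]]
box side [[0.593 0.387 0.056]
 [0.763 0.45  0.056]
 [0.793 0.371 0.056]
 [0.611 0.281 0.056]]
spool [[0.498 0.526 0.04 ]] [[0.495 0.498 0.04 ]]
att,pen,board [[ 0.702 -0.056  0.01 ]
 [ 0.642 -0.179  0.01 ]
 [ 0.668 -0.376  0.01 ]]
```

View pics/a2.png

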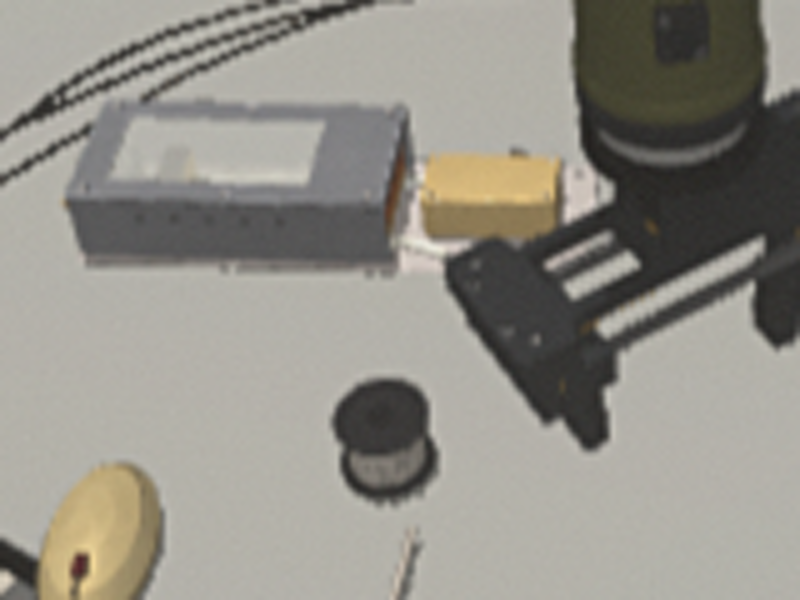

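The crop shows the roof's corners at about (151,255), (212,256), (208,275) and (144,273) in full-image pixels. The module's top runs from (215,267) to (242,275), and the spool stands in front of the box. Next I'll get the box frame and the move out to look.

```bash
python3 - <<'E'
from h import *
from plant import r
np.set_printoptions(precision=3,suppress=True)
a=dict(np.load("pics/scene0.npz"));b=dict(np.load("pics/side0.npz"))
f=lambda p:np.array(p)/5+[130,235]
R=ray(a,f([[105,101],[407,106],[388,202],[70,192]]),.056);print(R)
d=(R[1]-R[0]+R[2]-R[3])[:2];print("lane dir out",np.degrees(np.arctan2(-d[1],-d[0])),np.linalg.norm(d)/2)
M=ray(a,f([[425,157],[558,157],[556,200],[424,204]]),.037);print(M,M.mean(0))
s=r.get_state();print(Ro.from_quat(s["eef_rot"]).as_matrix(), s["tool_pos"])
w=wcam(r);print(w["T_tool_cam"],w["mtx"])
for P in([.46,.25,.36],[.46,-.40,.30]):print(rel(s,P))
E
```

```text
[[0.8   0.42  0.056]
 [0.626 0.328 0.056]
 [0.584 0.403 0.056]
 [0.761 0.492 0.056]]
lane dir out 27.140548935313124 0.19745695531497798
[[0.601 0.346 0.037]
 [0.526 0.304 0.037]
 [0.506 0.337 0.037]
 [0.577 0.38  0.037]] [0.553 0.341 0.037]
[[ 0.44   0.898 -0.001]
 [ 0.898 -0.44  -0.002]
 [-0.002  0.    -1.   ]] [0.275 0.561 0.246]
[[ 1.     0.001 -0.001 -0.001]
 [-0.001  0.965  0.263 -0.068]
 [ 0.001 -0.263  0.965 -0.138]
 [ 0.     0.     0.     1.   ]] [[346.916   0.    280.586]
 [  0.    346.916 212.076]
 [  0.      0.      1.   ]]
[-0.198  0.303 -0.114]
[-0.781  0.589 -0.053]
```

View pics/b2.png

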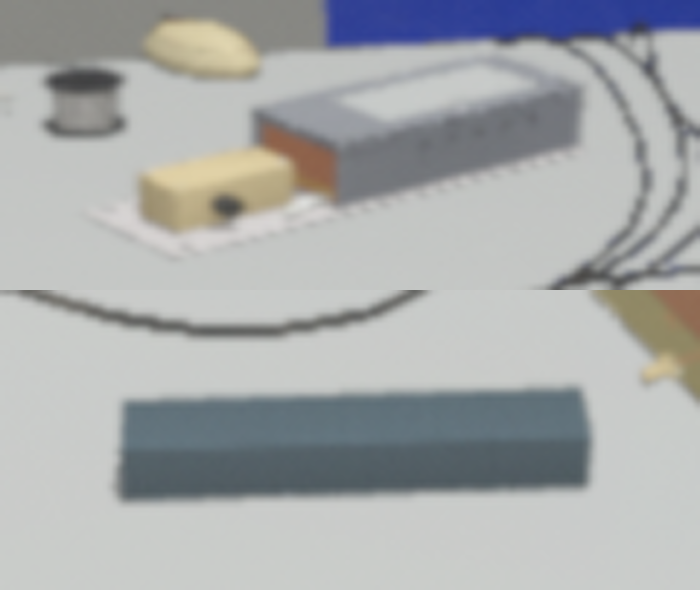

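The side crop shows the bar's top face with corners at about (235,347), (326,345) and (328,355), lying roughly along world x. The module is square to the eye with its knob on the right. I'll move over the module for a closer wrist view.

```bash
python3 -m pendant '[[[0,0,-0.15],[-0.015,0.05,-0.05],1],[[0,0,-0.3],[-0.03,0.1,-0.054],1],[[0,0,-0.45],[-0.045,0.15,-0.054],1],[[0,0,-0.6],[-0.06,0.2,-0.054],1],[[0,0,-0.75],[-0.075,0.25,-0.054],1],[[0,0,-0.9],[-0.09,0.3,-0.054],1],[[0,0,-0.927],[-0.095,0.331,-0.054],1],[[0,0,-0.927],[-0.095,0.331,-0.054],1],[[0,0,-0.927],[-0.095,0.331,-0.054],1],[[0,0,-0.927],[-0.095,0.331,-0.054],1]]'
python3 - <<'E'
from h import *
from plant import r
np.set_printoptions(precision=3,suppress=True)
w=wcam(r);np.savez("pics/w1.npz",**w);cv2.imwrite("pics/w1.png",w["image"][...,::-1])
s=r.get_state();print(s["tool_pos"],s["q"],Ro.from_quat(s["eef_rot"]).as_matrix())
print("box pred",proj(w,[[.6104,.3683,.003],[.605,.3655,.056]]))
E
```

```text
clock: 1.15
tool_pos: [0.5289, 0.3317, 0.3006]
eef_rot: [0.522, 0.853, 0.0, -0.001]
contact_force: [-0.1, 0.0, 0.2]
opening: 1.001
[0.528 0.332 0.301] [-0.37   0.662 -0.487  1.49   0.332  1.073  1.116] [[-0.457  0.889 -0.001]
 [ 0.889  0.457  0.001]
 [ 0.002 -0.001 -1.   ]]
box pred [[277.04  240.542]
 [276.61  250.97 ]]
```

View pics/w1.png

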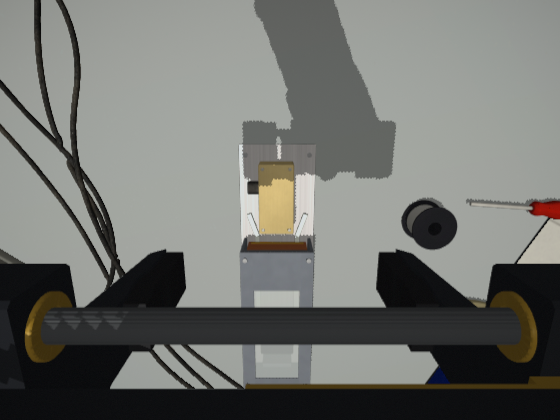

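The wrist view is clear. It shows the plate from (240,144) to (315,143), the module's gold top about (259-296, 162-236) with the knob at (252,187), the rails' flare at (250,220) and (302,220), and the box front at row ~250. I'll measure it, then go to the bar.

```bash
python3 - <<'E'
from h import *
from plant import r
np.set_printoptions(precision=4,suppress=True)
w=dict(np.load("pics/w1.npz"));hsv=cv2.cvtColor(w["image"],cv2.COLOR_RGB2HSV)
m=cv2.inRange(hsv,(15,90,120),(30,255,255));m[:,:230]=0;m[:,330:]=0;m[:150]=0;m[245:]=0
c=max(cv2.findContours(m,0,1)[0],key=cv2.contourArea);q=cv2.boxPoints(cv2.minAreaRect(c));print(q)
P=ray(w,q,.037);print(P,P.mean(0),[np.linalg.norm(P[i]-P[i-1]) for i in range(4)],[np.degrees(np.arctan2(*(P[i]-P[i-1])[[1,0]])) for i in range(4)])
g=ray(w,[[240.5,144.5],[315,143.5]],.003);print("apron end",g,g.mean(0),np.linalg.norm(g[0]-g[1]))
f=ray(w,[[241,252],[313,252]],.056);print("roof front",f,f.mean(0),np.linalg.norm(f[0]-f[1]))
d=f.mean(0)-g.mean(0);print(np.degrees(np.arctan2(d[1],d[0])),np.hypot(*d[:2]))
s=r.get_state();print(rel(s,[.47,-.41,.25]))
E
```

```text
[[259. 164.]
 [293. 164.]
 [293. 233.]
 [259. 233.]]
[[0.5253 0.3018 0.037 ]
 [0.5073 0.3368 0.037 ]
 [0.5818 0.3759 0.037 ]
 [0.6007 0.339  0.037 ]] [0.5538 0.3384 0.037 ] [np.float64(0.084081509994155), np.float64(0.03933744796065085), np.float64(0.08408428018770348), np.float64(0.04148942303732313)] [np.float64(-153.78428445781657), np.float64(117.1383730540782), np.float64(27.68216821411634), np.float64(-62.875277670977965)]
apron end [[0.5189 0.271  0.003 ]
 [0.4758 0.3524 0.003 ]] [0.4973 0.3117 0.003 ] 0.09211263429438979
roof front [[0.6253 0.3287 0.056 ]
 [0.5866 0.4043 0.056 ]] [0.6059 0.3665 0.056 ] 0.08498804187781048
26.783913861778384 0.12167011042944512
[-0.6337 -0.3912  0.0499]
```

```bash
python3 -m pendant '[[[0,0,0],[-0.042,-0.026,0],1],[[0,0,0],[-0.084,-0.052,0],1],[[0,0,0],[-0.126,-0.078,0],1],[[0,0,0],[-0.168,-0.104,0],1],[[0,0,0],[-0.21,-0.13,0],1],[[0,0,0],[-0.252,-0.156,0],1],[[0,0,0],[-0.294,-0.182,0],1],[[0,0,0],[-0.336,-0.208,0],1],[[0,0,0],[-0.378,-0.234,0],1],[[0,0,0],[-0.42,-0.26,0],1]]'
python3 -m pendant '[[[0,0,0.12],[-0.042,-0.026,0],1],[[0,0,0.24],[-0.084,-0.052,0],1],[[0,0,0.36],[-0.126,-0.078,0],1],[[0,0,0.48],[-0.168,-0.104,0.01],1],[[0,0,0.6],[-0.21,-0.13,0.03],1],[[0,0,0.6],[-0.212,-0.131,0.05],1],[[0,0,0.6],[-0.212,-0.131,0.05],1],[[0,0,0.6],[-0.212,-0.131,0.05],1],[[0,0,0.6],[-0.212,-0.131,0.05],1]]'
python3 - <<'E'
from h import *
from plant import r
np.set_printoptions(precision=4,suppress=True)
w=wcam(r);np.savez("pics/w2.npz",**w)
hsv=cv2.cvtColor(w["image"],cv2.COLOR_RGB2HSV)
p=proj(w,[.47,-.415,.02])[0].astype(int);print(p,hsv[p[1],p[0]])
m=cv2.inRange(hsv,(90,50,30),(115,255,255))
for c in sorted(cv2.findContours(m,0,1)[0],key=cv2.contourArea)[-2:]:
    q=cv2.boxPoints(cv2.minAreaRect(c));P=ray(w,q,.028);print(q.tolist(),P,P.mean(0),[np.linalg.norm(P[i]-P[i-1]) for i in range(4)],[np.degrees(np.arctan2(*(P[i]-P[i-1])[[1,0]])) for i in range(4)])
    cv2.drawContours(w["image"],[c],-1,(255,0,0),1)
cv2.imwrite("pics/w2.png",w["image"][...,::-1])
s=r.get_state();print(s["tool_pos"],s["q"],Ro.from_quat(s["eef_rot"]).as_matrix())
E
```

```text
clock: 2.2
tool_pos: [0.4894, -0.1612, 0.3012]
eef_rot: [0.521, 0.854, 0.001, 0.0]
contact_force: [1.1, -0.2, 0.5]
opening: 1.0
clock: 3.1
tool_pos: [0.4711, -0.4079, 0.2522]
eef_rot: [0.75, 0.662, 0.001, 0.001]
contact_force: [0.6, 0.8, 0.7]
opening: 0.999
[274 181] [99 80 89]
[[0.0, 170.0], [0.0, 108.0], [17.0, 108.0], [17.0, 170.0]] [[ 0.4205 -0.699   0.028 ]
 [ 0.3603 -0.6781  0.028 ]
 [ 0.3624 -0.6612  0.028 ]
 [ 0.4227 -0.6813  0.028 ]] [ 0.3914 -0.6799  0.028 ] [np.float64(0.017838399658390167), np.float64(0.06371736001116712), np.float64(0.017028466312346117), np.float64(0.06355071083660935)] [np.float64(-97.0695632052323), np.float64(160.8256763562688), np.float64(82.92446263507365), np.float64(-18.46066029345688)]
[[259.4773864746094, 260.42626953125], [263.5511169433594, 93.4036865234375], [290.5107116699219, 94.06121826171875], [286.4369812011719, 261.08380126953125]] [[ 0.5552 -0.4431  0.028 ]
 [ 0.3791 -0.4143  0.028 ]
 [ 0.383  -0.3879  0.028 ]
 [ 0.5597 -0.4131  0.028 ]] [ 0.4692 -0.4146  0.028 ] [np.float64(0.030381461132548485), np.float64(0.17848148046840084), np.float64(0.02670718784726976), np.float64(0.17854973214655248)] [np.float64(-98.56689848588194), np.float64(170.7067977048114), np.float64(81.59831130351041), np.float64(-8.113807640371418)]
[ 0.4709 -0.4084  0.2523] [ 0.8213  0.69   -0.3263  1.5623  0.256   0.9295  1.8569] [[ 0.1246  0.9922  0.0025]
 [ 0.9922 -0.1246 -0.0002]
 [ 0.0001  0.0025 -1.    ]]
```

View pics/w2.png

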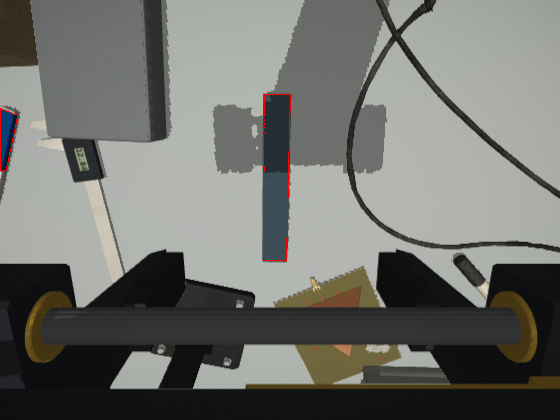

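The bar is clearly outlined, with its top face from (264,94) to (287,261), and there is clearance on both sides. I'll descend to grip 25 mm behind its middle.

```bash
python3 -m pendant '[[[0,0,0.026],[-0.006,-0.026,0.05],0.7],[[0,0,0.026],[-0.006,-0.026,0.1],0.7],[[0,0,0.026],[-0.006,-0.026,0.14],0.7],[[0,0,0.026],[-0.006,-0.026,0.18],0.7],[[0,0,0.026],[-0.006,-0.026,0.21],0.7],[[0,0,0.026],[-0.006,-0.026,0.225],0.7],[[0,0,0.026],[-0.006,-0.026,0.225],0.7],[[0,0,0.026],[-0.006,-0.026,0.225],0.7]]'
```

```text
clock: 3.95
tool_pos: [0.4437, -0.4133, 0.0272]
eef_rot: [0.759, 0.651, 0.0, 0.001]
contact_force: [0.0, -0.4, 0.8]
opening: 0.699
```

```bash
python3 -m pendant '[[[0,0,0],[0.002,0,0.01],0.6],[[0,0,0],[0.002,0,0.0155],0.6],[[0,0,0],[0.002,0,0.0155],0.6],[[0,0,0],[0.002,0,0.0155],0.2],[[0,0,0],[0.002,0,0.0155],0.2],[[0,0,0],[0.002,0,0.0155],0.2],[[0,0,0],[0.002,0,0.0155],0.2],[[0,0,0],[0.002,0,0.0155],0.2],[[0,0,0],[0.002,0,0.0155],0.2]]' 40
python3 -m pendant '[[[0,0,0],[0,0,0],0.2],[[0,0,0],[0,0,0],0.2],[[0,0,0],[0,0,-0.02],0.2],[[0,0,0],[0,0,-0.06],0.2],[[0,0,0],[0,0,-0.1],0.2],[[0,0,0],[0,0,-0.14],0.2],[[0,0,0],[0,0,-0.17],0.2],[[0,0,0],[0,0,-0.2],0.2],[[0,0,0],[0,0,-0.2],0.2],[[0,0,0],[0,0,-0.2],0.2]]' 60
python3 - <<'E'
from h import *
from plant import r
np.set_printoptions(precision=4,suppress=True)
w=wcam(r);s=r.get_state();np.savez("pics/w3.npz",**w);cv2.imwrite("pics/w3.png",w["image"][...,::-1])
print(Ro.from_quat(s["eef_rot"]).as_matrix())
hsv=cv2.cvtColor(w["image"],cv2.COLOR_RGB2HSV)
d=np.array([.891,.454,0]);F=np.array([.6113,.369,0])
T=F+d*(-.29)+[0,0,.2];print(T,rel(s,T))
E
```

```text
clock: 4.85
tool_pos: [0.4429, -0.4111, 0.0104]
eef_rot: [0.76, 0.65, 0.0, 0.0]
contact_force: [-0.8, 0.3, 3.3]
opening: 0.313
clock: 5.85
tool_pos: [0.4424, -0.4111, 0.21]
eef_rot: [0.76, 0.65, -0.0, -0.0]
contact_force: [-0.2, 0.1, -0.9]
opening: 0.309
[[ 0.1542  0.988  -0.0019]
 [ 0.988  -0.1542  0.0012]
 [ 0.0009 -0.0021 -1.    ]]
[0.3529 0.2373 0.2   ] [ 0.6265 -0.1879  0.01  ]
```

View pics/w3.png

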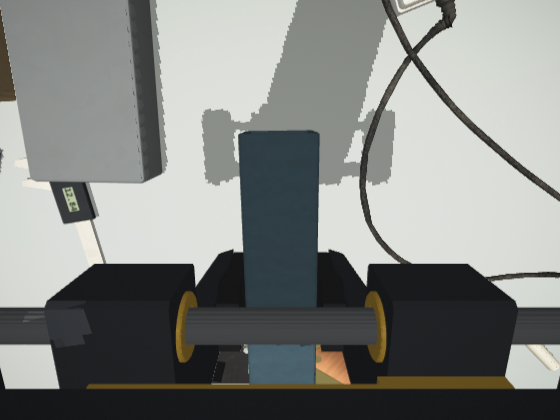

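The bar sits squarely in the jaws, reaching forward with its rear end at the top of the image, (240-318,131). I'll carry it to the start of the lane.

```bash
python3 -m pendant '[[[0,0,-0.05],[0.045,-0.0,0],0.2],[[0,0,-0.1],[0.09,-0.005,0],0.2],[[0,0,-0.16],[0.135,-0.01,0],0.2],[[0,0,-0.22],[0.18,-0.015,0],0.2],[[0,0,-0.28],[0.225,-0.02,0],0.2],[[0,0,-0.34],[0.27,-0.025,0],0.2],[[0,0,-0.4],[0.315,-0.03,0],0.2],[[0,0,-0.46],[0.36,-0.035,0],0.2],[[0,0,-0.52],[0.405,-0.04,0],0.2],[[0,0,-0.58],[0.45,-0.05,0],0.2]]'
python3 - <<'E'
from h import *
from plant import r
np.set_printoptions(precision=4,suppress=True)
s=r.get_state();R=Ro.from_quat(s["eef_rot"]);y=R.as_matrix()[:,1]
d=np.array([.891,.454,0]);F=np.array([.6113,.369,0])
print(rel(s,F+d*(-.26)+[0,0,.15]),"world yaw needed",27-np.degrees(np.arctan2(y[1],y[0])))
E
```

```text
clock: 6.9
tool_pos: [0.4621, 0.0429, 0.2087]
eef_rot: [0.541, 0.841, -0.001, -0.001]
contact_force: [0.4, 0.1, -1.0]
opening: 0.312
[0.2235 0.0114 0.0589] world yaw needed 2.5110553676073515
```

```bash
python3 -m pendant '[[[0,0,-0.01],[0.045,0.002,0],0.2],[[0,0,-0.02],[0.09,0.004,0],0.2],[[0,0,-0.03],[0.135,0.006,0],0.2],[[0,0,-0.044],[0.18,0.009,0],0.2],[[0,0,-0.044],[0.223,0.011,0.02],0.2],[[0,0,-0.044],[0.223,0.011,0.058],0.2],[[0,0,-0.044],[0.223,0.011,0.058],0.2],[[0,0,-0.044],[0.223,0.011,0.058],0.2]]'
cat > lane.py <<'E'
from h import *
from plant import r
np.set_printoptions(precision=4,suppress=True)
d=np.array([.891,.454,0]);F=np.array([.6113,.369,0]);n=np.array([-.454,.891,0])
def st():
    s=r.get_state();R=Ro.from_quat(s["eef_rot"]).as_matrix();p=s["tool_pos"]-F;f=np.array(s["contact_force"])
    print("t %.2f lane x %.1f lat %.1f z %.1f mm yawerr %.2f tilt %.4f %.4f F along %.2f lat %.2f z %.2f open %.3f"%(s["clock"],p@d*1e3,p@n*1e3,s["tool_pos"][2]*1e3,27-np.degrees(np.arctan2(R[1,1],R[0,1])),R[2,0],R[2,1],f@d,f@n,f[2],s["opening"]))
    return s
if __name__=="__main__":st()
E
python3 lane.py
```

```text
clock: 7.7
tool_pos: [0.3799, 0.2473, 0.1513]
eef_rot: [0.524, 0.852, -0.002, -0.0]
contact_force: [0.6, 0.1, -1.5]
opening: 0.311
t 7.70 lane x -261.4 lat -3.3 z 151.3 mm yawerr 0.15 tilt -0.0018 -0.0046 F along 0.54 lat -0.16 z -1.48 open 0.311
```

```bash
python3 -m pendant '[[[0,0,0],[0.003,0,0.04],0.2],[[0,0,0],[0.003,0,0.08],0.2],[[0,0,0],[0.003,0,0.11],0.2],[[0,0,0],[0.003,0,0.13],0.2],[[0,0,0],[0.003,0,0.13],0.2],[[0,0,0],[0.003,0,0.13],0.2],[[0,0,0],[0.003,0,0.13],0.2]]'
python3 lane.py; python3 - <<'E'
from h import *
from plant import r
a=r.snapshot("side");b=r.snapshot("scene")
A=cv2.resize(a["image"][155:235,180:345],None,fx=4,fy=4,interpolation=2)
B=cv2.resize(b["image"][235:305,130:295],None,fx=4,fy=4,interpolation=2)
cv2.imwrite("pics/c1.png",np.vstack([A,B])[...,::-1])
E
```

```text
clock: 8.4
tool_pos: [0.3815, 0.2507, 0.0231]
eef_rot: [0.525, 0.851, 0.001, 0.001]
contact_force: [1.0, 0.7, -1.0]
opening: 0.311
t 8.40 lane x -258.5 lat -1.0 z 23.1 mm yawerr 0.29 tilt -0.0009 0.0029 F along 1.21 lat 0.14 z -1.03 open 0.311
```

View pics/c1.png

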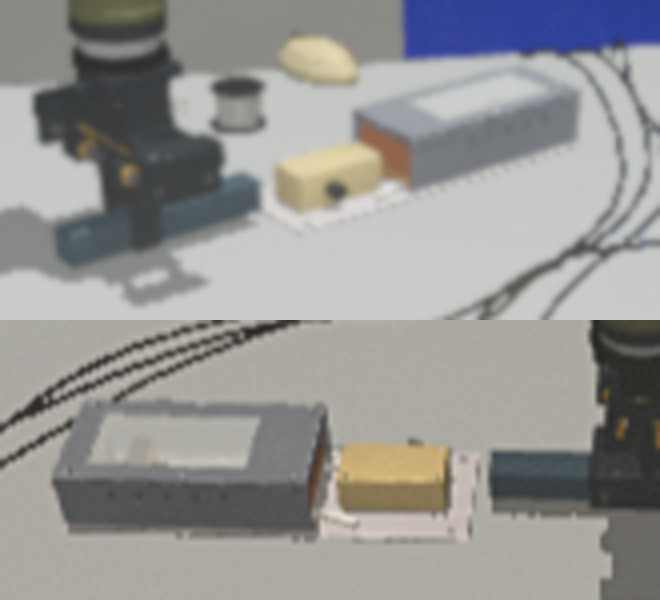

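The two crops show the bar held level and pointing at the module's near end along the lane, in both the side and scene views. I'll lower it 3 mm and close up to the module.

```bash
python3 -m pendant '[[[0,0,0],[0.001,0.01,0.003],0.2],[[0,0,0],[0.001,0.02,0.003],0.2],[[0,0,0],[0.001,0.026,0.003],0.2],[[0,0,0],[0.001,0.03,0.003],0.2],[[0,0,0],[0.001,0.034,0.003],0.2],[[0,0,0],[0.001,0.038,0.003],0.2],[[0,0,0],[0.001,0.042,0.003],0.2]]'
python3 lane.py
python3 -m pendant '[[[0,0,0],[0,0.005,0],0.2],[[0,0,0],[0,0.01,0],0.2],[[0,0,0],[0,0.015,0],0.2],[[0,0,0],[0,0.02,0],0.2],[[0,0,0],[0,0.025,0],0.2],[[0,0,0],[0,0.03,0],0.2]]'
python3 lane.py
```

```text
clock: 9.2
tool_pos: [0.4161, 0.2709, 0.0193]
eef_rot: [0.523, 0.852, -0.001, 0.0]
contact_force: [-1.5, -1.4, 0.1]
opening: 0.313
t 9.20 lane x -218.5 lat 1.2 z 19.3 mm yawerr 0.11 tilt -0.0009 -0.0013 F along -1.98 lat -0.52 z 0.09 open 0.313
clock: 9.8
tool_pos: [0.4403, 0.2833, 0.0187]
eef_rot: [0.523, 0.852, -0.003, -0.001]
contact_force: [-8.5, -4.1, 2.0]
opening: 0.312
t 9.80 lane x -191.2 lat 1.3 z 18.7 mm yawerr 0.06 tilt -0.0013 -0.0063 F along -9.47 lat 0.20 z 1.98 open 0.312
```

```bash
python3 -m pendant '[[[0,0,0],[0,0.006,0],0.2],[[0,0,0],[0,0.012,0],0.2],[[0,0,0],[0,0.018,-0.001],0.2],[[0,0,0],[0,0.024,-0.001],0.2],[[0,0,0],[0,0.03,-0.001],0.2]]'
python3 lane.py
python3 -m pendant '[[[0,0,0],[0,0.006,0],0.2],[[0,0,0],[0,0.012,0],0.2],[[0,0,0],[0,0.018,0],0.2],[[0,0,0],[0,0.024,0],0.2],[[0,0,0],[0,0.03,0],0.2]]'
python3 lane.py
```

```text
clock: 10.3
tool_pos: [0.4694, 0.2981, 0.0198]
eef_rot: [0.523, 0.852, -0.001, -0.0]
contact_force: [-3.0, -1.2, -1.2]
opening: 0.316
t 10.30 lane x -158.7 lat 1.3 z 19.8 mm yawerr 0.11 tilt -0.0006 -0.0024 F along -3.16 lat 0.32 z -1.17 open 0.316
clock: 10.8
tool_pos: [0.4972, 0.3124, 0.0202]
eef_rot: [0.523, 0.852, -0.0, 0.0]
contact_force: [-1.9, -1.6, -3.2]
opening: 0.309
t 10.80 lane x -127.4 lat 1.4 z 20.2 mm yawerr 0.12 tilt -0.0001 -0.0000 F along -2.43 lat -0.52 z -3.19 open 0.309
```

```bash
python3 -m pendant '[[[0,0,0],[0,0.005,0],0.2],[[0,0,0],[0,0.01,0],0.2],[[0,0,0],[0,0.015,0],0.2],[[0,0,0],[0,0.02,0],0.2],[[0,0,0],[0,0.024,0],0.2],[[0,0,0],[0,0.028,0],0.2]]'
python3 lane.py
python3 -m pendant '[[[0,0,0],[0,0.002,0],0.2],[[0,0,0],[0,0.004,0],0.2],[[0,0,0],[0,0.006,0],0.2],[[0,0,0],[0,0.008,0],0.2]]'
python3 lane.py
```

```text
clock: 11.4
tool_pos: [0.5219, 0.325, 0.0202]
eef_rot: [0.523, 0.852, -0.0, -0.0]
contact_force: [-2.9, -0.9, -2.5]
opening: 0.313
t 11.40 lane x -99.6 lat 1.4 z 20.2 mm yawerr 0.12 tilt -0.0000 -0.0001 F along -2.96 lat 0.52 z -2.46 open 0.313
clock: 11.8
tool_pos: [0.5288, 0.3285, 0.0202]
eef_rot: [0.523, 0.852, -0.0, -0.0]
contact_force: [-2.0, -1.4, -1.4]
opening: 0.31
t 11.80 lane x -91.9 lat 1.4 z 20.2 mm yawerr 0.11 tilt -0.0000 -0.0001 F along -2.40 lat -0.34 z -1.43 open 0.310
```

```bash
for i in 1; do python3 -m pendant '[[[0,0,0],[0,0.0015,0],0.2],[[0,0,0],[0,0.003,0],0.2],[[0,0,0],[0,0.0045,0],0.2],[[0,0,0],[0,0.006,0],0.2]]' >/dev/null; python3 lane.py; done
python3 -m pendant '[[[0,0,0],[0,0.0015,0],0.2],[[0,0,0],[0,0.003,0],0.2],[[0,0,0],[0,0.0045,0],0.2]]'>/dev/null; python3 lane.py
python3 -m pendant '[[[0,0,0],[0,0.001,0],0.2],[[0,0,0],[0,0.002,0],0.2],[[0,0,0],[0,0.003,0],0.2]]'>/dev/null; python3 lane.py
```

```text
t 12.20 lane x -85.8 lat 1.4 z 20.2 mm yawerr 0.12 tilt 0.0000 0.0000 F along -3.21 lat -0.01 z -1.72 open 0.314
t 12.50 lane x -81.3 lat 1.4 z 20.2 mm yawerr 0.12 tilt 0.0000 -0.0001 F along -2.77 lat -0.39 z -2.77 open 0.312
t 12.80 lane x -78.3 lat 1.4 z 20.2 mm yawerr 0.11 tilt 0.0001 -0.0000 F along -2.79 lat 0.01 z -2.18 open 0.308
```

```bash
cat > ok.py <<'E'
from lane import *
import sys
s=st();sys.exit(0 if abs(np.array(s["contact_force"])@d)<float(sys.argv[1]) else 1)
E
python3 -m pendant '[[[0,0,0],[0,0.001,0],0.2],[[0,0,0],[0,0.002,0],0.2]]'>/dev/null; python3 ok.py 5 &&
python3 -m pendant '[[[0,0,0],[0,0.001,0],0.2],[[0,0,0],[0,0.002,0],0.2]]'>/dev/null; python3 ok.py 5 &&
python3 -m pendant '[[[0,0,0],[0,0.001,0],0.2],[[0,0,0],[0,0.002,0],0.2]]'>/dev/null; python3 ok.py 5 &&
python3 -m pendant '[[[0,0,0],[0,0.001,0],0.2],[[0,0,0],[0,0.002,0],0.2]]'>/dev/null; python3 ok.py 5 &&
python3 -m pendant '[[[0,0,0],[0,0.001,0],0.2],[[0,0,0],[0,0.002,0],0.2]]'>/dev/null; python3 ok.py 5
```

```text
t 13.00 lane x -76.3 lat 1.4 z 20.2 mm yawerr 0.12 tilt 0.0001 0.0001 F along -2.97 lat -0.59 z -2.23 open 0.309
t 13.20 lane x -74.4 lat 1.3 z 20.2 mm yawerr 0.12 tilt 0.0001 -0.0001 F along -3.23 lat 0.48 z -1.94 open 0.312
t 13.40 lane x -72.3 lat 1.3 z 20.2 mm yawerr 0.11 tilt 0.0001 0.0000 F along -2.15 lat 0.52 z -2.40 open 0.313
t 13.60 lane x -70.2 lat 1.3 z 20.2 mm yawerr 0.12 tilt 0.0000 0.0001 F along -2.32 lat -0.74 z -1.75 open 0.308
t 13.80 lane x -69.4 lat 1.3 z 20.0 mm yawerr 0.11 tilt -0.0004 -0.0021 F along -7.28 lat -0.00 z -0.74 open 0.309
```

The force step from 2.6 N to 7 N means the carriage is being touched. I'll keep feeling for the stop in fine steps.

```bash

python3 -m pendant '[[[0,0,0],[0,0.0005,0],0.2],[[0,0,0],[0,0.001,0],0.2]]'>/dev/null; python3 ok.py 9 &&
python3 -m pendant '[[[0,0,0],[0,0.0005,0],0.2],[[0,0,0],[0,0.001,0],0.2]]'>/dev/null; python3 ok.py 9 &&
python3 -m pendant '[[[0,0,0],[0,0.0005,0],0.2],[[0,0,0],[0,0.001,0],0.2]]'>/dev/null; python3 ok.py 9 &&
python3 -m pendant '[[[0,0,0],[0,0.0005,0],0.2],[[0,0,0],[0,0.001,0],0.2]]'>/dev/null; python3 ok.py 9 &&
python3 -m pendant '[[[0,0,0],[0,0.0005,0],0.2],[[0,0,0],[0,0.001,0],0.2]]'>/dev/null; python3 ok.py 9 &&
python3 -m pendant '[[[0,0,0],[0,0.0005,0],0.2],[[0,0,0],[0,0.001,0],0.2]]'>/dev/null; python3 ok.py 9
```

```text
t 14.00 lane x -69.4 lat 1.3 z 19.8 mm yawerr 0.09 tilt -0.0007 -0.0040 F along -7.79 lat -0.87 z -0.44 open 0.315
t 14.20 lane x -68.6 lat 1.5 z 19.8 mm yawerr 0.08 tilt -0.0006 -0.0043 F along -8.20 lat -0.01 z 0.57 open 0.307
t 14.40 lane x -67.7 lat 1.5 z 19.8 mm yawerr 0.07 tilt -0.0006 -0.0044 F along -7.36 lat 1.04 z -0.38 open 0.316
t 14.60 lane x -66.7 lat 1.5 z 19.8 mm yawerr 0.07 tilt -0.0005 -0.0044 F along -7.79 lat -0.12 z -0.32 open 0.310
t 14.80 lane x -65.7 lat 1.5 z 19.8 mm yawerr 0.07 tilt -0.0005 -0.0044 F along -7.49 lat 0.25 z -0.25 open 0.312
t 15.00 lane x -64.6 lat 1.5 z 19.8 mm yawerr 0.07 tilt -0.0005 -0.0043 F along -7.34 lat -0.14 z -0.32 open 0.312
```

```bash

python3 -m pendant '[[[0,0,0],[0,0.0005,0],0.2],[[0,0,0],[0,0.001,0],0.2]]'>/dev/null; python3 ok.py 9.3 &&
python3 -m pendant '[[[0,0,0],[0,0.0005,0],0.2],[[0,0,0],[0,0.001,0],0.2]]'>/dev/null; python3 ok.py 9.3 &&
python3 -m pendant '[[[0,0,0],[0,0.0005,0],0.2],[[0,0,0],[0,0.001,0],0.2]]'>/dev/null; python3 ok.py 9.3 &&
python3 -m pendant '[[[0,0,0],[0,0.0005,0],0.2],[[0,0,0],[0,0.001,0],0.2]]'>/dev/null; python3 ok.py 9.3 &&
python3 -m pendant '[[[0,0,0],[0,0.0005,0],0.2],[[0,0,0],[0,0.001,0],0.2]]'>/dev/null; python3 ok.py 9.3 &&
python3 -m pendant '[[[0,0,0],[0,0.0005,0],0.2],[[0,0,0],[0,0.001,0],0.2]]'>/dev/null; python3 ok.py 9.3 &&
python3 -m pendant '[[[0,0,0],[0,0.0005,0],0.2],[[0,0,0],[0,0.001,0],0.2]]'>/dev/null; python3 ok.py 9.3 &&
python3 -m pendant '[[[0,0,0],[0,0.0005,0],0.2],[[0,0,0],[0,0.001,0],0.2]]'>/dev/null; python3 ok.py 9.3
```

```text
t 15.20 lane x -63.7 lat 1.6 z 19.8 mm yawerr 0.07 tilt -0.0005 -0.0045 F along -7.93 lat -0.32 z -0.04 open 0.310
t 15.40 lane x -62.6 lat 1.5 z 19.8 mm yawerr 0.07 tilt -0.0005 -0.0043 F along -8.14 lat 0.61 z -0.53 open 0.310
t 15.60 lane x -61.7 lat 1.6 z 19.8 mm yawerr 0.07 tilt -0.0005 -0.0044 F along -6.85 lat 1.34 z -0.55 open 0.314
t 15.80 lane x -60.6 lat 1.5 z 19.8 mm yawerr 0.07 tilt -0.0005 -0.0044 F along -7.91 lat -0.43 z -0.41 open 0.316
t 16.00 lane x -59.7 lat 1.6 z 19.8 mm yawerr 0.07 tilt -0.0005 -0.0044 F along -7.78 lat 0.08 z -0.19 open 0.311
t 16.20 lane x -58.7 lat 1.5 z 19.8 mm yawerr 0.07 tilt -0.0005 -0.0044 F along -8.06 lat 1.17 z -0.84 open 0.312
t 16.40 lane x -57.7 lat 1.5 z 19.8 mm yawerr 0.07 tilt -0.0005 -0.0045 F along -7.76 lat 0.61 z -1.10 open 0.317
t 16.60 lane x -56.7 lat 1.5 z 19.8 mm yawerr 0.07 tilt -0.0005 -0.0044 F along -9.18 lat -0.03 z 0.32 open 0.309
```

```bash

python3 -m pendant '[[[0,0,0],[0,0.0004,0],0.2],[[0,0,0],[0,0.0008,0],0.2]]'>/dev/null; python3 ok.py 10 &&
python3 -m pendant '[[[0,0,0],[0,0.0004,0],0.2],[[0,0,0],[0,0.0008,0],0.2]]'>/dev/null; python3 ok.py 10 &&
python3 -m pendant '[[[0,0,0],[0,0.0004,0],0.2],[[0,0,0],[0,0.0008,0],0.2]]'>/dev/null; python3 ok.py 10 &&
python3 -m pendant '[[[0,0,0],[0,0.0004,0],0.2],[[0,0,0],[0,0.0008,0],0.2]]'>/dev/null; python3 ok.py 10
```

```text
t 16.80 lane x -55.9 lat 1.5 z 19.8 mm yawerr 0.07 tilt -0.0005 -0.0044 F along -8.13 lat -0.20 z 0.50 open 0.315
t 17.00 lane x -55.1 lat 1.6 z 19.8 mm yawerr 0.07 tilt -0.0005 -0.0044 F along -8.57 lat 1.02 z 0.34 open 0.308
t 17.20 lane x -54.8 lat 1.5 z 19.7 mm yawerr 0.07 tilt -0.0007 -0.0055 F along -9.54 lat 0.40 z 0.64 open 0.312
t 17.40 lane x -54.8 lat 1.6 z 19.6 mm yawerr 0.06 tilt -0.0010 -0.0070 F along -11.38 lat -0.42 z 0.49 open 0.311
```

The tool has stopped at -54.8 mm while the force climbs, so this is the end stop. I want about 15 N at the wrist, which is roughly 2.7 N of module drag plus 12 N on the contacts.

```bash

python3 -m pendant '[[[0,0,0],[0,0.0003,0],0.2],[[0,0,0],[0,0.0006,0],0.2],[[0,0,0],[0,0.0006,0],0.2]]'>/dev/null; python3 ok.py 13.6 &&
python3 -m pendant '[[[0,0,0],[0,0.0003,0],0.2],[[0,0,0],[0,0.0005,0],0.2],[[0,0,0],[0,0.0005,0],0.2]]'>/dev/null; python3 ok.py 14 &&
python3 -m pendant '[[[0,0,0],[0,0.0003,0],0.2],[[0,0,0],[0,0.0003,0],0.2],[[0,0,0],[0,0.0003,0],0.2]]'>/dev/null; python3 ok.py 14
```

```text
t 17.70 lane x -54.8 lat 1.6 z 19.5 mm yawerr 0.04 tilt -0.0012 -0.0081 F along -12.35 lat -0.09 z 1.75 open 0.307
t 18.00 lane x -54.7 lat 1.6 z 19.4 mm yawerr 0.04 tilt -0.0014 -0.0090 F along -12.37 lat -0.54 z 1.73 open 0.312
t 18.30 lane x -54.7 lat 1.6 z 19.3 mm yawerr 0.04 tilt -0.0015 -0.0096 F along -13.17 lat 0.01 z 2.57 open 0.314
```

```bash

python3 -m pendant '[[[0,0,0],[0,0.0003,0],0.2],[[0,0,0],[0,0.0005,0],0.2],[[0,0,0],[0,0.0005,0],0.2],[[0,0,0],[0,0.0005,0],0.2]]'>/dev/null; python3 ok.py 14.6 &&
python3 -m pendant '[[[0,0,0],[0,0.0003,0],0.2],[[0,0,0],[0,0.0003,0],0.2],[[0,0,0],[0,0.0003,0],0.2]]'>/dev/null; python3 ok.py 14
python3 -m pendant '[[[0,0,0],[0,0,0],0.2],[[0,0,0],[0,0,0],0.2],[[0,0,0],[0,0,0],0.2]]'>/dev/null; python3 ok.py 14
```

```text
t 18.70 lane x -54.7 lat 1.6 z 19.3 mm yawerr 0.03 tilt -0.0016 -0.0106 F along -15.15 lat -0.72 z 2.55 open 0.306
t 18.70 lane x -54.7 lat 1.6 z 19.3 mm yawerr 0.03 tilt -0.0016 -0.0106 F along -15.15 lat -0.72 z 2.55 open 0.306
t 19.00 lane x -54.7 lat 1.6 z 19.3 mm yawerr 0.03 tilt -0.0016 -0.0104 F along -15.05 lat 0.16 z 2.22 open 0.313
```

```bash

python3 -m pendant '[[[0,0,0],[0,-0.004,0],0.2],[[0,0,0],[0,-0.012,0],0.2],[[0,0,0],[0,-0.024,0],0.2],[[0,0,0],[0,-0.04,0],0.2],[[0,0,0],[0,-0.056,0],0.2],[[0,0,0],[0,-0.072,0],0.2],[[0,0,0],[0,-0.088,0],0.2],[[0,0,0],[0,-0.104,0],0.2]]'>/dev/null; python3 lane.py
python3 -m pendant '[[[0,0,0],[0,-0.02,0],0.2],[[0,0,0],[0,-0.04,0],0.2],[[0,0,0],[0,-0.06,0],0.2],[[0,0,0],[0,-0.08,0],0.2],[[0,0,0],[0,-0.099,0],0.2],[[0,0,0],[0,-0.099,0],0.2],[[0,0,0],[0,-0.099,0],0.2],[[0,0,0],[0,-0.099,0.003],0.2],[[0,0,0],[0,-0.099,0.005],0.2]]'>/dev/null; python3 lane.py
```

```text
t 19.80 lane x -151.9 lat 2.1 z 21.2 mm yawerr 0.13 tilt 0.0019 0.0044 F along -0.85 lat -0.19 z -0.90 open 0.310
t 20.70 lane x -250.6 lat 2.0 z 15.0 mm yawerr 0.18 tilt 0.0016 0.0022 F along -0.26 lat 0.05 z -1.29 open 0.310
```

```bash

python3 -m pendant '[[[0,0,0],[0,-0.008,0],0.2],[[0,0,0],[0,-0.008,0.002],0.2],[[0,0,0],[0,-0.008,0.004],0.2],[[0,0,0],[0,-0.008,0.0045],0.2],[[0,0,0],[0,-0.008,0.0045],0.2]]'>/dev/null; python3 lane.py
python3 -m pendant '[[[0,0,0],[0,0,0],0.4],[[0,0,0],[0,0,0],0.5],[[0,0,0],[0,0,0],0.6],[[0,0,0],[0,0,0],0.6],[[0,0,0],[0,0,0],0.6],[[0,0,0],[0,0,-0.02],0.6],[[0,0,0],[0,0,-0.06],0.6],[[0,0,0],[0,0,-0.1],0.6],[[0,0,0],[0,0,-0.15],0.6],[[0,0,0],[0,0,-0.2],0.6]]'>/dev/null; python3 lane.py
python3 -m pendant '[[[0,0,0],[0,0.04,0],0.6],[[0,0,0],[0,0.08,0],0.6],[[0,0,0],[0,0.12,0],0.6],[[0,0,0],[0,0.15,0],0.6],[[0,0,0],[0,0.15,0],0.6],[[0,0,0],[0,0.15,0],0.6]]'>/dev/null; python3 lane.py
python3 - <<'E'
from h import *
from plant import r
w=wcam(r);a=r.snapshot("side")
A=cv2.resize(a["image"][155:225,200:345],None,fx=3.86,fy=3.86,interpolation=2)[:, :560]
cv2.imwrite("pics/e1.png",np.vstack([w["image"][:310],cv2.resize(A,(560,270))])[...,::-1])
E
```

```text
t 21.20 lane x -259.8 lat 1.7 z 10.5 mm yawerr 0.16 tilt 0.0006 0.0003 F along 0.43 lat -0.33 z -0.66 open 0.319
t 22.20 lane x -261.1 lat 1.4 z 189.6 mm yawerr 0.10 tilt 0.0004 -0.0025 F along 2.43 lat 0.69 z 0.02 open 0.601
t 22.80 lane x -110.8 lat 1.3 z 187.3 mm yawerr 0.12 tilt -0.0001 -0.0015 F along -0.42 lat 0.22 z -0.88 open 0.601
```

View pics/e1.png

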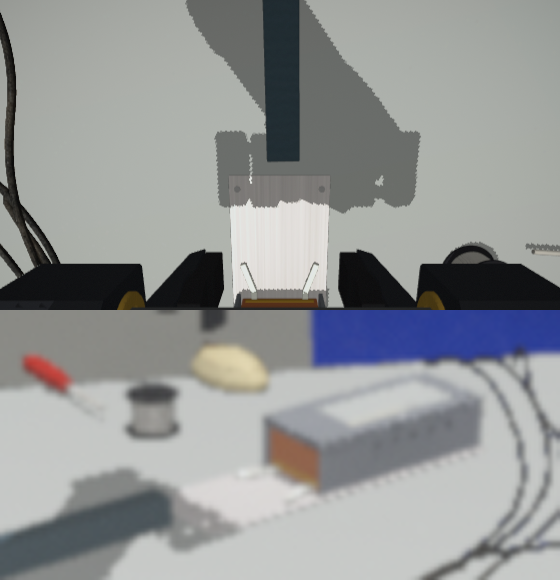

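The bar lies flat on the bench, with its end at (283,160) clear of the apron at row 176. The flap hangs shut as a copper face in the side crop, and the spool is in place. One last look through the roof window will confirm the module's place.

```bash

python3 -m pendant '[[[0,0,0],[0,0.04,-0.05],0.6],[[0,0,0],[0,0.08,-0.08],0.6],[[0,0,0],[0,0.12,-0.1],0.6],[[0,0,0],[0,0.16,-0.1],0.6],[[0,0,0],[0,0.18,-0.1],0.6],[[0,0,0],[0,0.18,-0.1],0.6],[[0,0,0],[0,0.18,-0.1],0.6]]'>/dev/null; python3 lane.py
python3 - <<'E'
from h import *
from lane import F,d,n
from plant import r
w=wcam(r);np.savez("pics/w9.npz",**w)
I=w["image"].copy()
for x in (.062,.147):
    for y in(-.021,.021):
        u=proj(w,F+d*x+n*y+[0,0,.037])[0];cv2.circle(I,tuple(int(v) for v in u.round()),2,(255,0,0),-1);print(u)
cv2.imwrite("pics/w9.png",cv2.resize(I[100:330,180:400],None,fx=2.5,fy=2.5)[...,::-1])
E
```

```text
t 23.60 lane x 68.5 lat 1.8 z 287.3 mm yawerr 0.02 tilt -0.0002 -0.0022 F along -0.08 lat -0.02 z 0.91 open 0.601
[260.8051 174.9744]
[298.0392 174.9979]
[261.8264 245.8322]
[297.071  245.8595]
```

View pics/w9.png

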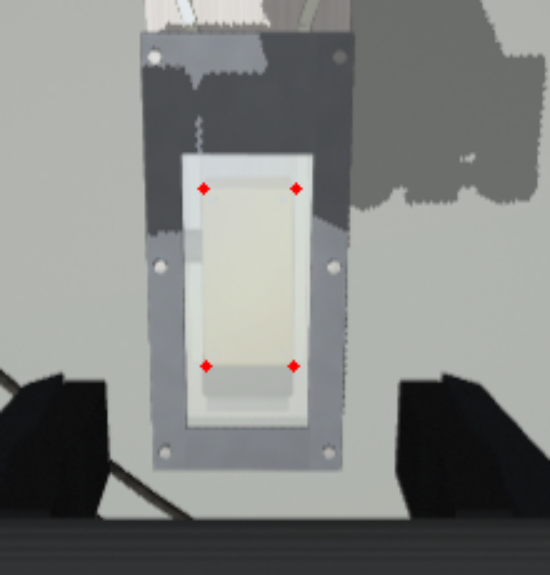

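Through the window, the module lies within the predicted marks, (203-296, 188-366) in the crop, with its far end against the grey carriage. Its middle is therefore about 104 mm past the flap. I'm handing in.

```bash
python3 -c "
from plant import r
print(r.finish_job())"
```

```text
the job is handed in; nothing more can be done
None
```

I handed the job in at about 24 s of the 72 s allowed, with the module pressed home, the bar drawn out and the bar lying on the bench. No verdict was reported.

- **Push:** I gripped the slate bar 27 mm behind its middle and pushed the module in through the flap. Once inside, it slid with about 2.7 N of drag. The force rose to about 7.7 N when it met the carriage and carried it along, over about 15 mm of travel. The tool then stopped advancing while the force climbed, which marked the end stop.
- **Press:** I held about 15 N at the wrist for at least 0.3 s. Less the module's drag, that is about 12 N on the contacts. The contact force is inferred from the wrist reading (noise about ±0.6 N), not measured directly.
- **Last checks:** Through the roof window the module's far end lies against the carriage, with its middle about 104 mm past the flap (90 mm needed). The flap hangs shut, but I judged that by eye and could not measure its angle. The bar lies flat on the bench clear of the apron.
- **Bystanders:** The spool still stands where it was. I did not look again at the pen, attenuator or board, but the arm passed well clear of them.

None of the checks failed or disagreed.

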